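Hang a parts bin on a cleat and click it home

TASK

Hang the grey parts bin on the little stand: tilt it so its bottom swings out towards you, bring the angled strip on its back over and down behind the stand's cleat, centred, then press its front down so that the bottom swings in, its foot clicks past the spring catch and it sits upright and flush. Work gently, feeling for contact, as the cleat's height is not known exactly; do not let go before the strip rests in the groove. Do not disturb the flask, the jar or the dropper bottle.

Things in the scene. Friction and masses are not known exactly. Their poses are not given: they have to be found in the camera images.
- bin: Loose grey plastic parts bin to hang, 0.2 kg, upright at first. Open tub 84 mm deep (x), 62 wide (y), walls 3; sides 78 high, rear 82, front 62 with a pale label. Origin: middle of the tub's underside; z up, +x to the rear, rear wall at x=42. Grip it across the outside of its sides. A strip at the top and a foot plate at the bottom stick out of the rear wall, both to x=66.
- strip_edge (a point): Middle of the lowest edge of the sloping strip: 63.2 mm behind, 54.8 above the bin's origin. The strip is a plate 4 mm thick, 56 wide, running from the top of the rear wall 45 degrees back and down; its upper rear corner is at x=66, z=57.6 of the bin.
- foot_lip (a point): Centre of the round upturned lip (radius 4 mm, 48 mm long) at the rear end of the foot: 62 mm behind, 6 mm above the bin's origin. The foot plate is 4 mm thick, 48 wide, level with the tub's floor.
- stand: Fixed upright grey panel, 200 mm wide (y), 170 high, 12 thick, on a flat base. Origin: on the bench below the middle of its front face; the face is the plane x=0; +x points behind, the bin comes from -x. On the face is clamped a hanger (cleat, and catch below it) whose height differs from run to run by up to 16 mm up or down; that offset is in no reported pose and must be felt or seen.
- groove (a point): Point on the panel face, 107 mm above the bench: bottom of the cleat's groove if the hanger is at its middle height (truly up to 16 mm off). The cleat is a smooth plate 80 mm wide rising 45 degrees out of the face from here: its top edge is 12 mm in front and 12 mm above, front-most corner 15 mm in front. The strip drops into this V; the home bin has its origin 66 mm in front, 52 mm below.
- catch_arm (a point): Point on the panel face, 72 mm above the bench: underside of the catch's fixed arm at middle height (shifts with cleat). Arm 28 mm wide, 10 high, 16 out of the face. Under it is a sprung round nose (radius 6.5, centre 11.2 from the face, bottom 9 below the arm). The foot passes from above only with the bin tilted over 25 degrees, bottom to -x; 30 is good. Home, the lip is behind the nose.
- catch (a joint): Upward travel of the sprung nose in m: 0 = fully out (down), 0.006 at most. A hooked bin let go swings in only until its lip meets the nose, at about 17 degrees of tilt. Pressing down on the rim of its front wall (which sinks 30 mm) with 3 to 7 N sends the lip past: the nose rises about 3 mm, then returns to 0, and the foot rests on rubber pads 1 mm proud of the face.
- flask: Empty conical glass flask, 87 mm across, 152 mm high, a loose bystander. Origin: middle of its underside.
- jar: Brown glass jar with black lid, 39 mm across, 68 mm high, a loose bystander. Origin: middle of its underside.
- dropper: Brown dropper bottle with black rubber teat, 29 mm across, 90 mm high, a loose bystander. Origin: middle of its underside.

How it is judged:
By the outcome, as a careful person would: the job done as asked, in the order asked, and still so for the second after the job is handed in, with the robot touching nothing.
It also fails if it takes over 61 s, if anything falls off the work surface, if the arm or the gripper's body presses on something with over 40 N, if the wrist force passes 120 N, or if a joint passes its speed limit or range.

ROBOT

A 6-joint arm with a two-finger parallel gripper is mounted at the origin on a cart in front of the work surface, level with it; the furniture and walls round the work are solid. World frame = base frame: x ahead of the robot, y to its left, z up, the work surface at z = 0. Lengths are in m, angles in rad, forces in N, time in s.
With the tool pointing down it reaches from about 0.425 to 0.95 m from the base axis. Payload 3.5 kg.
Tool frame: the origin (TCP) lies at the very end of the fingers, on their centre line; the grasp point (between the pads) lies 19 mm behind it (ctrl.grip_point_offset is the distance from the TCP to the grasp point, in m); z points along the fingers, y is the line along which they close (so a half turn about z gives the same grasp; the last joint's range is limited). The gripper opens to 85 mm and grips with 20 to 120 N. Pads are 22 mm wide; open, the fingers measure 114 mm over their backs; the gripper's body (76 mm by 85 mm) begins 54 mm behind the grasp point. The pads swing forward as they close: fully open they stand 13 mm farther back than shut.
Start: joints at [-1.323, 0.286, 1.577, -0, 1.279, -0.15], TCP at [0.262, -0.622, 0.211] pointing down, gripper open.
Joint ranges: [-2.77, 2.77], [-0.9, 2.22], [0.21, 2.48], [-1.53, 4.67], [0.24, 2.81], [-2.84, 2.84]. Speed limits (rad/s): [2.79, 2.79, 3.14, 3.14, 3.14, 3.14].

INTERFACE

Orientations are given as a unit quaternion [x, y, z, w].
In Python, from plant import ctrl gives the robot as it stands. The module is installed in compiled form; this text tells all that it offers.
- The arm moves only by the shell command python3 -m pendant 'ROWS' [OPENING] [FORCE]. ROWS is JSON, a list of rows, each an object of numbers: "dx", "dy", "dz": the shift along the tool's x, y, z in cm; "twist": the turn about the tool's z in degrees. A call has 1 to 10 rows; each row is the pose to reach, as a shift and turn from the pose commanded when the call began, along the tool's axes at that moment; what a row does not reach only later rows make up. A row lasts 1/8 s, in which the tool goes at most 62.5 mm and 10.7 degrees, less where a joint would pass 70% of its speed; a pose out of reach is approached as far as the arm can. A call with a gripper value outside its range is refused whole. OPENING is the opening in per cent of the stroke, from 0 (shut) to 100 (fully open), set as the call begins (- or left out, the last holds). The fingers move at their own pace and stop on an object; FORCE is the grip in N (left out, the last holds). Time passes only in rows, so rows that repeat a pose let the fingers close. It gives the time, the measured TCP pose, the force, the opening and the grip force at its end, in the units of the state.
- ctrl.get_state(): the state, without advancing time (a new reading comes with each control period).
- ctrl.read_camera(name): name is "scene" or "top"; returns a dict with "img" (384x512x3 uint8, red, green, blue), "depth" (384x512 float32, m along the optical axis (not along the pixel's ray), 0 where there is no reading), "camera_matrix" (3x3 intrinsics, pixels), "distortion" ([k1, k2, p1, p2, k3] as OpenCV has them; the pictures are not rectified), "xyz" and "rotation" of the camera in the world. Camera axes: x right, y up, looking along -z (the intrinsics and any distortion apply to the point x, -y, -z); pixel columns grow to the right and rows downward; lengths in m; the calibration is good to about 2 mm. A picture is of the moment at which its call begins.
- ctrl.sign_off(): hands the job in; it is judged then, once.
The state is a dict: "time": time; "qpos": joint angles; "dq": joint speeds; "joint_efforts": joint torques, N m; "eef_pos": TCP position; "tcp_rot": TCP orientation; "contact_force": force on the tool from outside, world axes, zero at the start; "wrist_torque": the same for the moment, N m; "opening": opening from 0.0 (shut) to 1.0 (fully open); "finger_force": force on a finger pad.
Only numpy, scipy, OpenCV 4.12 (cv2) and the standard library are available. Lean on these libraries where they do the work, as an engineer would, in place of code of your own. Each camera call takes 0.05 s, during which the arm holds its last target. There are 200 camera calls.

## Working session

There is one attempt and no reset: what is moved stays moved. The work goes in short steps, Python scripts to look and compute and a shell command to move; the robot and the scene stay as the last step left them, time stands still between calls to the robot, and variables do not carry over. Pictures are saved under pics/ and viewed, at most 10 in all, crops included, and the job is handed in when it is done.

```bash
mkdir -p pics; cat > h.py <<'E'
import numpy as np,cv2
from plant import ctrl
from scipy.spatial.transform import Rotation as R
def cloud(c):
    h,w=c["depth"].shape; u,v=np.meshgrid(np.arange(w),np.arange(h))
    p=cv2.undistortPoints(np.stack([u,v],-1).reshape(-1,1,2).astype(np.float64),np.array(c["camera_matrix"]),np.array(c["distortion"])).reshape(h,w,2)
    d=c["depth"]; P=np.stack([p[...,0]*d,-p[...,1]*d,-d],-1)
    rot=np.array(c["rotation"]); rot=rot if rot.shape==(3,3) else R.from_quat(rot).as_matrix()
    W=P@rot.T+np.array(c["xyz"]); W[d==0]=np.nan; return W
E
python3 - <<'E'
from h import *
for n in("scene","top"):
    c=ctrl.read_camera(n); cv2.imwrite(f"pics/{n}0.png",c["img"][...,::-1]); np.save(n+"0.npy",cloud(c)); print(n,c["xyz"])
print(ctrl.get_state())
E
```

```text
scene [-0.02189546  0.74482179  1.12096448]
top [0.42503886 0.07740286 1.14769659]
{'time': 0.1, 'qpos': array([-1.32300774e+00,  2.87136876e-01,  1.57801499e+00,  6.24313840e-06,
        1.27862156e+00, -1.49984407e-01]), 'dq': array([-0.00035643, -0.00307446, -0.00243592,  0.00097547, -0.00157584,
       -0.00080937]), 'joint_efforts': array([ 5.84705467e-04, -4.07299376e+01, -2.93700063e+01, -1.49736766e-04,
        3.41389459e-03, -4.53629987e-07]), 'eef_pos': array([ 0.261353  , -0.62166071,  0.20985413]), 'tcp_rot': array([ 9.80286785e-01,  1.97576896e-01, -5.03160796e-05, -1.08922649e-03]), 'contact_force': array([ 0.4777489 , -0.2498139 , -0.59042446]), 'wrist_torque': array([-0.02528486, -0.02117357,  0.03453928]), 'finger_force': 0.0, 'opening': 1.0009811991080446}
```

View pics/scene0.png

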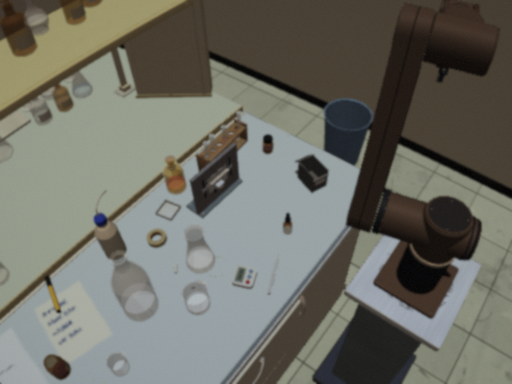

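View pics/top0.png

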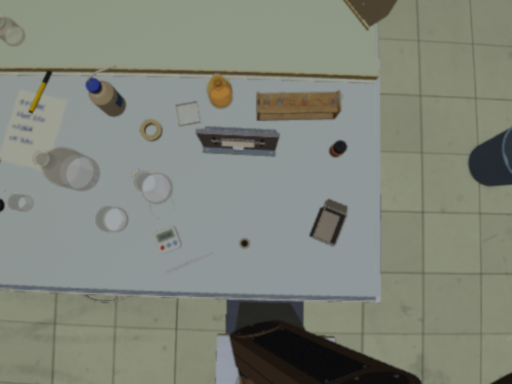

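Scene view: bin at (313,172), stand at (215,182), dropper (288,222), jar (267,143), flask (198,250). Top view: bin (328,222), stand (238,141), dropper (244,243), jar (338,148), flask (155,187).

```bash
python3 - <<'E'
from h import *
T=np.load("top0.npy");S=np.load("scene0.npy")
def rep(n,W,r0,r1,c0,c1,zmin=0.015,zmax=.4):
    P=W[r0:r1,c0:c1].reshape(-1,3); P=P[(P[:,2]>zmin)&(P[:,2]<zmax)]
    if len(P)<5: print(n,len(P)); return P
    rc=cv2.minAreaRect((P[:,:2]*1000).astype(np.float32))
    print(n,len(P),"min",P.min(0).round(3),"max",P.max(0).round(3),"rect",np.round(rc[0],1),np.round(rc[1],1),round(rc[2],1)); return P
print("px",T[222,328],T[300,200])
B=rep("bin",T,190,255,300,360,.045); rep("binS",S,150,195,290,335,.045)
rep("bin hi",T,190,255,300,360,.07)
rep("stand",T,115,165,190,290,.15); rep("stand-lo",T,115,165,190,290,.06,.15)
rep("drop",T,230,255,230,260);rep("jar",T,135,165,325,352);rep("flask",T,165,210,125,180)
rep("dropS",S,205,240,278,298);rep("jarS",S,130,156,258,278);
c=ctrl.read_camera("top");a=cv2.resize(c["img"][110:265,190:370],None,fx=3.3,fy=3.3,interpolation=cv2.INTER_CUBIC)
c=ctrl.read_camera("scene");b=cv2.resize(c["img"][130:250,170:340],None,fx=3.3,fy=3.3,interpolation=cv2.INTER_CUBIC)
cv2.imwrite("pics/a.png",a[...,::-1]);cv2.imwrite("pics/b.png",b[...,::-1])
E
```

```text
px [ 0.4593946  -0.13401784  0.00205728] [ 0.0944262   0.30943948 -0.91402155]
bin 506 min [ 0.396 -0.173  0.045] max [ 0.518 -0.081  0.087] rect [ 458.4 -128.1] [ 63.4 112.1] 69.4
binS 426 min [ 0.396 -0.171  0.045] max [ 0.517 -0.079  0.085] rect [ 457.8 -128. ] [ 66.2 117.2] 68.4
bin hi 235 min [ 0.399 -0.168  0.07 ] max [ 0.509 -0.082  0.087] rect [ 456.3 -127.5] [63.3 99.5] 69.0
stand 560 min [0.652 0.015 0.15 ] max [0.668 0.215 0.175] rect [659.8 115.4] [199.8  13.5] 88.7
stand-lo 698 min [0.636 0.016 0.06 ] max [0.657 0.215 0.15 ] rect [646.  115.6] [199.   19.2] 88.8
drop 97 min [0.385 0.079 0.025] max [0.411 0.106 0.092] rect [397.6  92.5] [26.  26.1] 1.6
jar 233 min [ 0.638 -0.171  0.015] max [ 0.674 -0.132  0.073] rect [ 655.7 -150.8] [36.3 37.2] 9.7
flask 967 min [0.497 0.294 0.015] max [0.578 0.372 0.156] rect [535.4 333.1] [78.5 77. ] 11.6
dropS 139 min [0.38  0.081 0.015] max [0.41  0.109 0.089] rect [393.7  95.9] [28.3 23.7] 32.2
jarS 168 min [ 0.635 -0.171  0.015] max [ 0.671 -0.129  0.072] rect [ 652.6 -150. ] [34.7 40.5] 13.8
```

View pics/a.png

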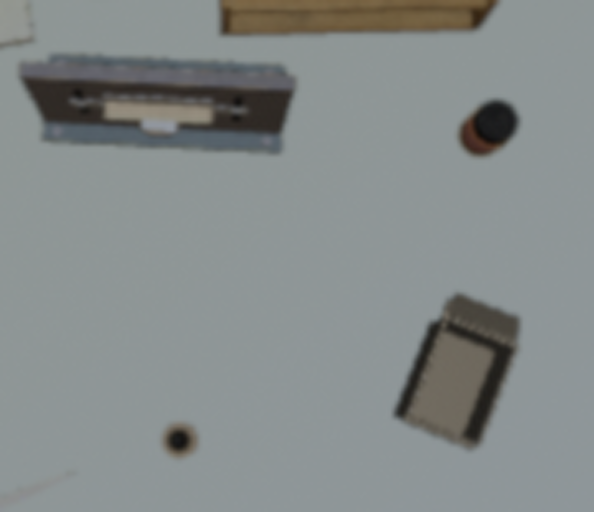

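View pics/b.png

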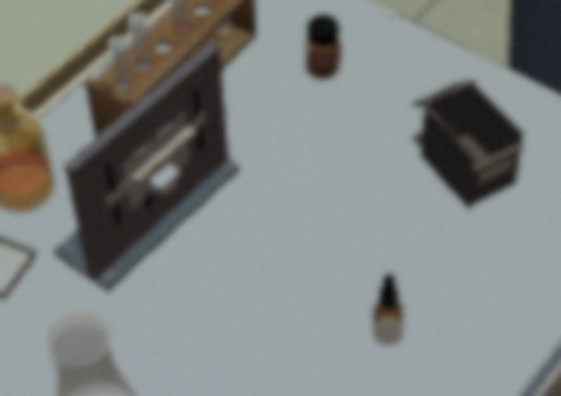

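Crop a: bin's strip faces away (480,315), front at (440,440), yaw about -21°; stand's cleat at (160,105), catch at (158,127). Crop b: cleat at (150,165), white catch at (165,180).

```bash
python3 - <<'E'
from h import *
S=np.load("scene0.npy");T=np.load("top0.npy")
for nm,W,(r0,r1,c0,c1) in(("S",S,(140,220,180,250)),("T",T,(110,165,190,290))):
    P=W[r0:r1,c0:c1].reshape(-1,3)
    Q=P[(P[:,2]>.02)&(P[:,2]<.165)&(P[:,1]>.02)&(P[:,1]<.21)&(P[:,0]>.6)&(P[:,0]<.665)]
    A=np.c_[Q[:,1]-.115,np.ones(len(Q))]
    m=np.ones(len(Q),bool)
    for _ in range(15):
        k=np.linalg.lstsq(A[m],Q[m,0],rcond=None)[0]; r=Q[:,0]-A@k; m=abs(r)<.003
    print(nm,len(Q),m.sum(),"face x at y=.115",k[1].round(4),"slope",k[0].round(4),"y ext",Q[m,1].min().round(3),Q[m,1].max().round(3))
    for z in np.arange(.04,.15,.004):
        s=(abs(Q[:,2]-z)<.002)&(abs(Q[:,1]-.115)<.035); 
        if s.sum(): print(round(z,3),s.sum(),"protr mm",(-1000*np.percentile(r[s],[5,25,50])).round(1))
P=T[190:255,300:360].reshape(-1,3);P2=S[150:195,290:335].reshape(-1,3)
P=np.r_[P,P2];P=P[(P[:,2]>.02)]
a=np.radians(-21); u=np.array([np.cos(a),np.sin(a)]);v=np.array([-u[1],u[0]])
o=np.array([.447,-.1237]);x=(P[:,:2]-o)@u*1000;y=(P[:,:2]-o)@v*1000
print(np.percentile(x,[1,99]).round(1),np.percentile(y,[1,99]).round(1))
s=(P[:,2]>.072)&(abs(x)<30)
for sg in(1,-1):
    t=s&(sg*y>24); print(t.sum(),np.polyfit(x[t],y[t],1).round(3),y[t].min(),y[t].max())
E
```

```text
S 1395 1200 face x at y=.115 0.6533 slope 0.0224 y ext 0.02 0.21
0.04 11 protr mm [2.8 1.  0.5]
0.044 9 protr mm [2.4 0.3 0. ]
0.048 10 protr mm [ 1.6  0.7 -0.8]
0.052 6 protr mm [2.3 1.4 0.1]
0.056 6 protr mm [ 0.7  0.3 -0.6]
0.06 4 protr mm [2.4 1.3 0. ]
0.064 14 protr mm [17.   2.8  0.8]
0.068 12 protr mm [18.7 15.8  5.9]
0.072 15 protr mm [17.5 14.7  3.9]
0.076 25 protr mm [16.1 15.5  6.7]
0.08 32 protr mm [15.8 11.2  6.1]
0.084 5 protr mm [2.9 2.2 1.8]
0.088 7 protr mm [4.5 4.3 4.1]
0.092 13 protr mm [6.7 5.2 4.8]
0.096 11 protr mm [6.2 5.7 4.7]
0.1 2 protr mm [7.3 7.  6.5]
0.104 9 protr mm [2.4 2.2 2. ]
0.108 25 protr mm [4.2 2.5 2.1]
0.112 32 protr mm [14.5 12.9 10. ]
0.116 31 protr mm [15.8 12.4  2.3]
0.12 12 protr mm [3.1 2.2 1.6]
0.124 25 protr mm [2.2 1.7 0.1]
0.128 9 protr mm [ 2.1  1.  -0.4]
0.132 19 protr mm [2.7 1.  0.3]
0.136 17 protr mm [ 1.4  0.6 -0.2]
0.14 17 protr mm [ 1.   0.1 -0.6]
0.144 12 protr mm [ 0.9  0.2 -0.8]
0.148 19 protr mm [ 1.9  0.1 -0.6]
T 939 762 face x at y=.115 0.6539 slope 0.0222 y ext 0.02 0.209
0.04 3 protr mm [0.6 0.6 0.6]
0.064 1 protr mm [15.9 15.9 15.9]
0.068 3 protr mm [16.3 16.2 16.2]
0.072 4 protr mm [16.8 16.3 16. ]
0.076 18 protr mm [16.8 14.8 12.3]
0.08 17 protr mm [16.  13.5 12.3]
0.084 2 protr mm [15.4 15.2 15. ]
0.1 1 protr mm [0.7 0.7 0.7]
0.104 18 protr mm [3.8 2.1 1.4]
0.108 35 protr mm [7.1 4.8 3.6]
0.112 62 protr mm [14.  11.1  7.9]
0.116 48 protr mm [14.2 13.4 11.2]
0.12 11 protr mm [14.2 12.6  1.1]
0.124 15 protr mm [1.2 0.7 0.3]
0.128 15 protr mm [1.5 1.1 0.7]
0.132 15 protr mm [ 0.5 -0.1 -0.4]
0.136 8 protr mm [ 0.1  0.1 -0.3]
0.14 11 protr mm [-0.  -0.3 -0.5]
0.144 11 protr mm [ 0.3  0.1 -0.2]
0.148 7 protr mm [ 0.5 -0.1 -0.3]
[-43.8  66.4] [-31.5  32.1]
63 [-2.000e-03  2.982e+01] 26.360288139614813 32.77935313556096
54 [-1.0000e-02 -2.9624e+01] -33.161402335011466 -26.886093596307507
```

```bash
python3 -m pendant '[{"dx":4.5,"dy":-4.2,"twist":5},{"dx":8.9,"dy":-8.8,"twist":12},{"dx":13.4,"dy":-13.7,"twist":20},{"dx":17.9,"dy":-18.7,"twist":28},{"dx":22.3,"dy":-23.6,"twist":36},{"dx":26.8,"dy":-28.6,"twist":44.1},{"dx":31.3,"dy":-33.6,"twist":44.1},{"dx":35.8,"dy":-39.3,"twist":44.1},{"dx":35.8,"dy":-39.3,"twist":44.1},{"dx":35.8,"dy":-39.3,"twist":44.1}]' 100 25
```

```text
$[0]: bad value
```

```bash
python3 -m pendant '[{"dx":4.5,"dy":-4.2,"dz":0,"twist":5}]' 100 25; python3 -m pendant --help
```

```text
time: 0.32
eef_pos: [0.2854, -0.5677, 0.21]
tcp_rot: [0.988, 0.151, -0.0, -0.0]
contact_force: [1.0, 0.5, 0.5]
opening: 1.002
finger_force: 0.0invalid input: not JSON, or not a number
```

```bash
python3 -m pendant '[{"dx":3.5,"dy":-4.7,"dz":0,"twist":5},{"dx":7,"dy":-9.4,"dz":0,"twist":10},{"dx":10.5,"dy":-14.1,"dz":0,"twist":15},{"dx":14,"dy":-18.8,"dz":0,"twist":20},{"dx":17.5,"dy":-23.5,"dz":0,"twist":25},{"dx":21,"dy":-28.2,"dz":0,"twist":30},{"dx":24.5,"dy":-33,"dz":0,"twist":35},{"dx":28.07,"dy":-37.73,"dz":0,"twist":39.1},{"dx":28.07,"dy":-37.73,"dz":3,"twist":39.1},{"dx":28.07,"dy":-37.73,"dz":5,"twist":39.1}]'; python3 -m pendant '[{"dx":0,"dy":0,"dz":2,"twist":0},{"dx":0,"dy":0,"dz":2,"twist":0}]'
```

```text
time: 1.58
eef_pos: [0.4385, -0.1197, 0.1601]
tcp_rot: [0.983, -0.184, -0.0, -0.0]
contact_force: [-0.5, 0.1, 0.2]
opening: 1.001
finger_force: 0.0
time: 1.82
eef_pos: [0.4374, -0.1203, 0.1394]
tcp_rot: [0.983, -0.185, -0.002, -0.001]
contact_force: [0.3, 0.3, 0.1]
opening: 0.996
finger_force: 0.0
```

```bash
python3 -m pendant '[{"dx":0.1,"dy":0,"dz":3,"twist":0},{"dx":0.1,"dy":0,"dz":6,"twist":0},{"dx":0.1,"dy":0,"dz":8.5,"twist":0},{"dx":0.1,"dy":0,"dz":9.4,"twist":0},{"dx":0.1,"dy":0,"dz":9.4,"twist":0}]' && python3 -m pendant '[{"dx":0,"dy":0,"dz":0,"twist":0},{"dx":0,"dy":0,"dz":0,"twist":0},{"dx":0,"dy":0,"dz":0,"twist":0},{"dx":0,"dy":0,"dz":0,"twist":0},{"dx":0,"dy":0,"dz":0,"twist":0},{"dx":0,"dy":0,"dz":0,"twist":0}]' 50 30
```

```text
time: 2.45
eef_pos: [0.4399, -0.1217, 0.0476]
tcp_rot: [0.983, -0.185, 0.0, 0.0]
contact_force: [-0.5, 1.0, 0.9]
opening: 0.999
finger_force: 0.0
time: 3.2
eef_pos: [0.4407, -0.1222, 0.0488]
tcp_rot: [0.983, -0.185, 0.001, 0.001]
contact_force: [-1.3, -0.5, 5.9]
opening: 0.715
finger_force: 32.5
```

```bash
python3 -m pendant '[{"dx":0,"dy":0,"dz":-1,"twist":0},{"dx":0,"dy":0,"dz":-4,"twist":0},{"dx":0,"dy":0,"dz":-9,"twist":0},{"dx":0,"dy":0,"dz":-14,"twist":0},{"dx":0,"dy":0,"dz":-14,"twist":0},{"dx":0,"dy":0,"dz":-14,"twist":0}]'; python3 - <<'E'
from h import *
c=ctrl.read_camera("scene");np.save("s1.npy",cloud(c));b=cv2.resize(c["img"][110:250,190:390],None,fx=3.5,fy=3.5,interpolation=cv2.INTER_CUBIC)
cv2.imwrite("pics/c.png",b[...,::-1])
E
```

```text
time: 3.95
eef_pos: [0.4388, -0.1209, 0.1861]
tcp_rot: [0.983, -0.185, -0.001, -0.0]
contact_force: [-0.8, 0.8, -1.5]
opening: 0.712
finger_force: 33.5
```

View pics/c.png

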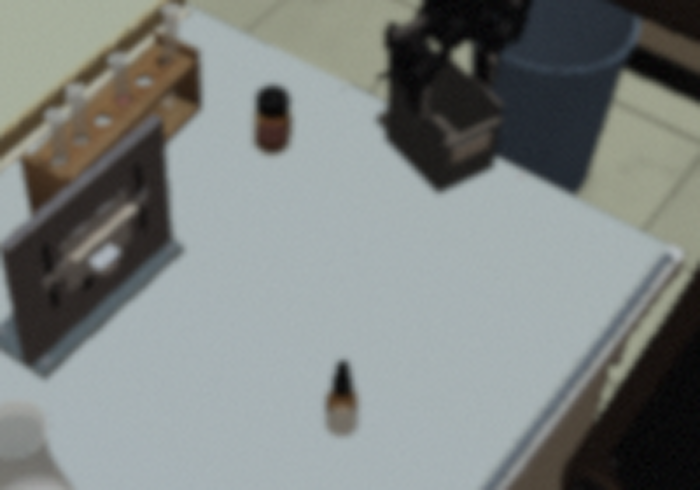

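Picture shows the bin held aloft at (440,130), apparently slightly or not tilted; I measure it in the cloud.

```bash
cat >> h.py <<'E'
def tilt(W,yaw,t,show=True):
    """bin side plane (+y) points in bin-aligned x,z rel. to grasp point"""
    a=np.radians(yaw);u=np.array([np.cos(a),np.sin(a)]);v=np.array([-u[1],u[0]])
    P=W.reshape(-1,3);P=P[np.isfinite(P[:,0])]
    x=(P[:,:2]-t[:2])@u*1000;y=(P[:,:2]-t[:2])@v*1000;z=(P[:,2]-t[2]-.019)*1000
    s=(abs(y-31)<5)&(abs(x)<110)&(z<40)&(z>-110)
    q=np.c_[x,z][s]
    lo=[]
    for b in range(-40,60,6):
        m=(q[:,0]>b)&(q[:,0]<b+6)
        if m.sum()>2: lo.append((b+3,round(np.percentile(q[m,1],4),1),round(q[m,1].max(),1),int(m.sum())))
    print(lo); print("minrect",cv2.minAreaRect(q.astype(np.float32)))
    m=(x<-20)&(x>-70)&(abs(y)<24)&(z<0)&(z>-75)
    for z0 in range(-75,0,8):
        k=m&(abs(z-z0)<4)
        if k.sum()>3: print("front z",z0,np.percentile(x[k],[10,50]).round(1),k.sum())
E
python3 - <<'E'
from h import *
tilt(np.load("s1.npy"),-21.3,np.array([.439,-.121,.1875]))
E
```

```text
[(-37, np.float64(-59.3), np.float64(0.9), 20), (-31, np.float64(-61.1), np.float64(11.3), 31), (-25, np.float64(-59.7), np.float64(10.8), 21), (-19, np.float64(-61.1), np.float64(11.5), 24), (-13, np.float64(-59.9), np.float64(39.4), 35), (-7, np.float64(-61.9), np.float64(33.2), 29), (-1, np.float64(-58.0), np.float64(-3.9), 19), (5, np.float64(-64.7), np.float64(-3.3), 19), (11, np.float64(-58.1), np.float64(-4.2), 15), (17, np.float64(-62.9), np.float64(-4.7), 17), (23, np.float64(-61.2), np.float64(5.9), 22), (29, np.float64(-60.3), np.float64(2.8), 20), (35, np.float64(-64.9), np.float64(7.2), 21), (41, np.float64(-62.7), np.float64(5.0), 23), (47, np.float64(-64.2), np.float64(9.5), 19)]
minrect ((8.206867218017578, -25.252471923828125), (107.00144958496094, 101.91291046142578), 69.02345275878906)
front z -67 [-36.5 -34. ] 13
front z -59 [-36.4 -35.1] 20
front z -51 [-36.4 -35.1] 18
front z -43 [-36.8 -35. ] 22
front z -35 [-37.2 -34.9] 19
front z -27 [-36.9 -35. ] 23
front z -19 [-36.4 -34.7] 23
front z -11 [-37.4 -35.2] 15
front z -3 [-38.3 -36.5] 19
```

```bash
python3 -m pendant '[{"dx":0.2,"dy":-2,"dz":0,"twist":-1},{"dx":0.7,"dy":-6,"dz":0,"twist":-4},{"dx":1.3,"dy":-11,"dz":0,"twist":-8},{"dx":1.9,"dy":-16,"dz":0,"twist":-12},{"dx":2.4,"dy":-21,"dz":0,"twist":-16},{"dx":2.8,"dy":-24.5,"dz":0,"twist":-19},{"dx":3.0,"dy":-26.7,"dz":0,"twist":-20},{"dx":3.0,"dy":-26.7,"dz":0,"twist":-20},{"dx":3.0,"dy":-26.7,"dz":0,"twist":-20},{"dx":3.0,"dy":-26.7,"dz":0,"twist":-20}]' - 20; python3 - <<'E'
from h import *
s=ctrl.get_state();print(s["eef_pos"],s["tcp_rot"])
tilt(cloud(ctrl.read_camera("scene")),-1.3,s["eef_pos"])
s=ctrl.get_state();print(s["eef_pos"],s["contact_force"])
E
```

```text
time: 5.25
eef_pos: [0.5642, 0.1154, 0.1869]
tcp_rot: [1.0, -0.012, -0.0, 0.0]
contact_force: [-0.7, 0.4, -1.3]
opening: 0.71
finger_force: 33.5
[0.56423154 0.1153561  0.18693426] [ 9.99925326e-01 -1.22169645e-02 -2.69227007e-04  1.27108107e-04]
[(-37, np.float64(-59.2), np.float64(4.8), 24), (-31, np.float64(-63.1), np.float64(11.0), 30), (-25, np.float64(-61.2), np.float64(9.1), 28), (-19, np.float64(-64.1), np.float64(11.5), 25), (-13, np.float64(-61.1), np.float64(37.2), 39), (-7, np.float64(-61.9), np.float64(29.4), 28), (-1, np.float64(-65.8), np.float64(-1.5), 23), (5, np.float64(-62.1), np.float64(-6.0), 20), (11, np.float64(-66.1), np.float64(-5.8), 17), (17, np.float64(-62.7), np.float64(-7.6), 26), (23, np.float64(-62.2), np.float64(4.7), 23), (29, np.float64(-61.5), np.float64(8.1), 24), (35, np.float64(-64.3), np.float64(4.8), 25), (41, np.float64(-60.6), np.float64(4.4), 25), (47, np.float64(-63.0), np.float64(9.1), 21), (53, np.float64(-38.3), np.float64(6.8), 3), (59, np.float64(-56.1), np.float64(5.6), 3)]
minrect ((31.9925537109375, -34.43577575683594), (104.02779388427734, 152.10223388671875), 69.2811279296875)
front z -67 [-35.5 -33.4] 9
front z -59 [-35.7 -34.6] 20
front z -51 [-35.6 -34. ] 19
front z -43 [-36.2 -35. ] 21
front z -35 [-35.8 -34.5] 16
front z -27 [-36.4 -34.8] 22
front z -19 [-36.6 -34.5] 25
front z -11 [-37.3 -35.6] 9
front z -3 [-38.3 -35.7] 29
[0.56433688 0.11541153 0.18712456] [-0.78717522 -0.00690349 -2.55416332]
```

```bash
python3 -m pendant '[{"dx":0.8,"dy":-0.05,"dz":0,"twist":0},{"dx":1.4,"dy":-0.05,"dz":0,"twist":0},{"dx":1.7,"dy":-0.05,"dz":0,"twist":0},{"dx":2.0,"dy":-0.05,"dz":-0.2,"twist":0},{"dx":2.3,"dy":-0.05,"dz":-0.5,"twist":0},{"dx":2.5,"dy":-0.05,"dz":-0.7,"twist":0},{"dx":2.5,"dy":-0.05,"dz":-0.7,"twist":0}]' 50 20; python3 - <<'E'
from h import *
s=ctrl.get_state();print(s["eef_pos"])
tilt(cloud(ctrl.read_camera("scene")),-1.3,s["eef_pos"])
E
```

```text
time: 6.18
eef_pos: [0.5896, 0.1164, 0.1939]
tcp_rot: [1.0, -0.011, -0.0, -0.0]
contact_force: [-3.4, 0.9, -2.3]
opening: 0.708
finger_force: 32.4
[0.5895658  0.11638126 0.19386868]
[(-37, np.float64(-59.6), np.float64(9.2), 36), (-31, np.float64(-58.9), np.float64(13.0), 29), (-25, np.float64(-59.0), np.float64(13.8), 29), (-19, np.float64(-61.9), np.float64(11.6), 27), (-13, np.float64(-59.9), np.float64(39.1), 34), (-7, np.float64(-66.8), np.float64(17.8), 26), (-1, np.float64(-66.3), np.float64(-4.5), 24), (5, np.float64(-62.3), np.float64(-3.5), 19), (11, np.float64(-68.4), np.float64(-5.0), 24), (17, np.float64(-67.8), np.float64(-6.3), 20), (23, np.float64(-66.7), np.float64(5.6), 28), (29, np.float64(-68.2), np.float64(3.3), 24), (35, np.float64(-69.3), np.float64(3.3), 23), (41, np.float64(-62.1), np.float64(4.5), 20), (47, np.float64(-73.7), np.float64(4.4), 9), (53, np.float64(-99.7), np.float64(-97.9), 4), (59, np.float64(-106.2), np.float64(-4.2), 7)]
minrect ((21.916114807128906, -32.68547821044922), (104.39025115966797, 138.30877685546875), 66.16883087158203)
front z -59 [-44.8 -42.7] 23
front z -51 [-43.9 -42.3] 22
front z -43 [-43.  -41.6] 27
front z -35 [-41.5 -40.1] 24
front z -27 [-41.9 -39.7] 22
front z -19 [-40.4 -39.2] 26
front z -11 [-39.4 -37.7] 22
front z -3 [-39.7 -37.2] 34
```

```bash
python3 -m pendant '[{"dx":0.4,"dy":0,"dz":-0.5,"twist":0},{"dx":0.8,"dy":0,"dz":-0.9,"twist":0},{"dx":1.2,"dy":0,"dz":-1.2,"twist":0},{"dx":1.6,"dy":0,"dz":-1.5,"twist":0},{"dx":2.0,"dy":0,"dz":-1.75,"twist":0},{"dx":2.4,"dy":0,"dz":-1.95,"twist":0},{"dx":2.8,"dy":0,"dz":-2.15,"twist":0},{"dx":3.2,"dy":0,"dz":-2.3,"twist":0},{"dx":3.4,"dy":0,"dz":-2.3,"twist":0},{"dx":3.4,"dy":0,"dz":-2.3,"twist":0}]'; python3 - <<'E'
from h import *
s=ctrl.get_state();print(s["eef_pos"])
tilt(cloud(ctrl.read_camera("scene")),-1.3,s["eef_pos"])
E
```

```text
time: 7.48
eef_pos: [0.6238, 0.1155, 0.2175]
tcp_rot: [1.0, -0.011, 0.0, 0.0]
contact_force: [-1.8, 0.2, -0.4]
opening: 0.708
finger_force: 23.8
[0.6238431  0.11551782 0.21753569]
[(-37, np.float64(-56.5), np.float64(18.4), 31), (-31, np.float64(-58.5), np.float64(22.9), 34), (-25, np.float64(-64.3), np.float64(19.2), 34), (-19, np.float64(-66.2), np.float64(13.4), 29), (-13, np.float64(-64.5), np.float64(34.5), 36), (-7, np.float64(-68.4), np.float64(35.5), 29), (-1, np.float64(-78.8), np.float64(-8.7), 22), (5, np.float64(-73.9), np.float64(-5.8), 26), (11, np.float64(-66.2), np.float64(-1.3), 23), (17, np.float64(-60.5), np.float64(-9.8), 15), (23, np.float64(-46.8), np.float64(-5.8), 17), (29, np.float64(-107.8), np.float64(-9.4), 38), (35, np.float64(-90.3), np.float64(-9.2), 12), (41, np.float64(-69.8), np.float64(-10.6), 8), (47, np.float64(-38.3), np.float64(-19.9), 4)]
minrect ((3.116422653198242, -33.35462951660156), (96.90752410888672, 127.96612548828125), 54.219608306884766)
front z -43 [-68.7 -67. ] 28
front z -35 [-66.3 -63. ] 40
front z -27 [-62.9 -59.4] 40
front z -19 [-58.6 -55.5] 35
front z -11 [-54.1 -51.3] 52
front z -3 [-51.1 -47.1] 30
```

```bash
python3 -m pendant '[{"dx":0.3,"dy":0,"dz":-0.1,"twist":0},{"dx":0.6,"dy":0,"dz":-0.2,"twist":0},{"dx":0.9,"dy":0,"dz":-0.3,"twist":0},{"dx":0.9,"dy":0,"dz":-0.3,"twist":0}]'; python3 - <<'E'
from h import *
s=ctrl.get_state();print(s["eef_pos"])
c=ctrl.read_camera("scene");W=cloud(c)
tilt(W,-1.3,s["eef_pos"])
P=W.reshape(-1,3);t=s["eef_pos"]
x=(P[:,0]-t[0])*1000-(P[:,1]-t[1])*-22.7;y=(P[:,1]-t[1])*1000;z=(P[:,2]-t[2]-.019)*1000
m=(abs(y)<25)&(x<-25)&(x>-95)&(z>-60)&(z<-8)
n=np.c_[x,z][m];k=np.polyfit(n[:,1],n[:,0],1)
for _ in range(5):
    r=n[:,0]-np.polyval(k,n[:,1]);g=abs(r)<3;k=np.polyfit(n[g,1],n[g,0],1)
print("tilt",np.degrees(np.arctan(k[0])),"front dist",k[1]*np.cos(np.arctan(k[0])),g.sum(),m.sum())
cv2.imwrite("pics/d.png",cv2.resize(c["img"][100:230,150:300],None,fx=4,fy=4,interpolation=cv2.INTER_CUBIC)[...,::-1])
E
```

```text
time: 8.02
eef_pos: [0.6329, 0.1154, 0.2201]
tcp_rot: [1.0, -0.011, 0.0, -0.0]
contact_force: [-1.6, -0.5, -1.4]
opening: 0.709
finger_force: 22.2
[0.63291553 0.11536656 0.22012764]
[(-37, np.float64(-58.9), np.float64(21.7), 33), (-31, np.float64(-57.1), np.float64(25.5), 31), (-25, np.float64(-61.3), np.float64(21.7), 28), (-19, np.float64(-69.2), np.float64(17.1), 31), (-13, np.float64(-69.3), np.float64(38.2), 42), (-7, np.float64(-75.3), np.float64(28.5), 28), (-1, np.float64(-72.4), np.float64(-2.5), 28), (5, np.float64(-67.5), np.float64(-3.5), 18), (11, np.float64(-55.1), np.float64(-2.3), 21), (17, np.float64(-105.3), np.float64(-5.7), 23), (23, np.float64(-100.4), np.float64(-8.7), 31), (29, np.float64(-71.8), np.float64(-11.7), 13), (35, np.float64(-61.1), np.float64(-12.5), 7), (41, np.float64(-43.6), np.float64(-16.0), 6)]
minrect ((-0.4951000213623047, -31.35253143310547), (98.91123962402344, 127.05590057373047), 53.083900451660156)
front z -35 [-69.3 -68.4] 11
front z -27 [-68.6 -66.2] 44
front z -19 [-63.8 -60.7] 48
front z -11 [-58.9 -55.6] 40
front z -3 [-54.9 -51.6] 42
tilt 33.22062156573893 front dist -40.298529277509616 136 173
```

View pics/d.png

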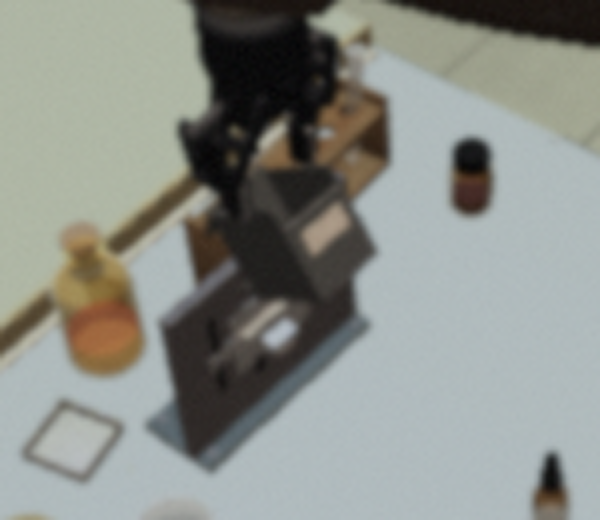

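Picture shows the bin clearly tilted (~32°), foot against the panel's top front at about (330,290), strip over the panel's top edge. Back off, lower, then feel for the face.

```bash
python3 -m pendant '[{"dx":-2,"dy":0,"dz":0,"twist":0},{"dx":-5,"dy":0,"dz":0,"twist":0},{"dx":-6.8,"dy":0,"dz":0,"twist":0},{"dx":-6.8,"dy":0,"dz":2,"twist":0},{"dx":-6.8,"dy":0,"dz":4,"twist":0},{"dx":-6.8,"dy":0,"dz":5.1,"twist":0},{"dx":-6.8,"dy":0,"dz":5.1,"twist":0},{"dx":-6.8,"dy":0,"dz":5.1,"twist":0}]'; python3 - <<'E'
from h import *
for n in("scene","top"):
    c=ctrl.read_camera(n);W=cloud(c);s=ctrl.get_state();t=s["eef_pos"];P=W.reshape(-1,3)
    x=(P[:,0]-t[0])*1000+(P[:,1]-t[1])*22.7;y=(P[:,1]-t[1])*1000;z=(P[:,2]-t[2]-.019)*1000
    m=(abs(y)<25)&(x<-25)&(x>-95)&(z>-60)&(z<-8)
    q=np.c_[x,z][m]
    if len(q)>20:
        k=np.polyfit(q[:,1],q[:,0],1)
        for _ in range(8):
            r=q[:,0]-np.polyval(k,q[:,1]);g=abs(r)<2.5;k=np.polyfit(q[g,1],q[g,0],1)
        print(n,"tilt",np.degrees(np.arctan(k[0])),"front",k[1]*np.cos(np.arctan(k[0])),g.sum())
    m=(abs(y)<34)&(x>25)&(x<75)&(z>-75)&(z<0)
    q=np.c_[x,y,z][m];print(len(q));o=np.argsort(q[:,0])[::-1][:25:2];print(q[o].round(0).tolist())
print(t,s["contact_force"])
cv2.imwrite("pics/e.png",cv2.resize(c["img"][100:200,180:310],None,fx=5,fy=5,interpolation=cv2.INTER_CUBIC)[...,::-1])
E
```

```text
time: 9.07
eef_pos: [0.5653, 0.1169, 0.1694]
tcp_rot: [1.0, -0.011, 0.0, -0.0]
contact_force: [0.2, 0.2, -2.2]
opening: 0.708
finger_force: 23.9
scene tilt 22.300217155834897 front -40.67971977067958 155
107
[[74.0, -2.0, -75.0], [74.0, 17.0, -71.0], [72.0, 15.0, -72.0], [53.0, 23.0, -38.0], [52.0, 27.0, -29.0], [49.0, 26.0, -28.0], [45.0, 23.0, -11.0], [43.0, 21.0, -11.0], [41.0, 30.0, -20.0], [40.0, 29.0, -11.0], [40.0, 34.0, -6.0], [40.0, 28.0, -29.0], [39.0, 21.0, -13.0]]
0
[]
[0.56541447 0.11689725 0.17003826] [-0.03074842  0.07384755 -1.68519483]
```

View pics/e.png

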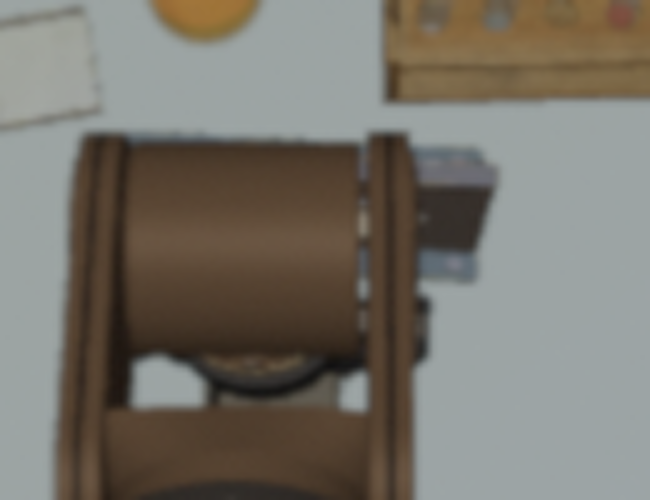

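Top view shows only the arm covering the bin. Check the tilt in the side-view cloud.

```bash
python3 - <<'E'
from h import *
c=ctrl.read_camera("scene");W=cloud(c);t=np.array([.5653,.1169,.1697]);tilt(W,-1.3,t)
P=W.reshape(-1,3)
x=(P[:,0]-t[0])*1000+(P[:,1]-t[1])*22.7;y=(P[:,1]-t[1])*1000;z=(P[:,2]-t[2]-.019)*1000
best=[]
for th in np.arange(10,42,1.):
    a=np.radians(th); 
    m=(abs(y)<22)&(x<-25)&(x>-90)&(z>-55)&(z<15)
    d=(x*np.cos(a)-z*np.sin(a))[m]  # bin x
    h,e=np.histogram(d,np.arange(-60,-20,2)); best.append((h.max(),th,e[h.argmax()]+1))
print(sorted(best)[::-1][:6])
E
```

```text
[(-37, np.float64(-52.8), np.float64(21.8), 28), (-31, np.float64(-61.2), np.float64(21.0), 27), (-25, np.float64(-60.4), np.float64(19.4), 30), (-19, np.float64(-65.2), np.float64(19.3), 34), (-13, np.float64(-61.5), np.float64(35.9), 30), (-7, np.float64(-65.0), np.float64(28.3), 27), (-1, np.float64(-72.1), np.float64(-8.7), 23), (5, np.float64(-77.2), np.float64(-6.6), 23), (11, np.float64(-76.4), np.float64(-1.7), 28), (17, np.float64(-65.7), np.float64(-7.2), 20), (23, np.float64(-48.8), np.float64(-0.1), 19), (29, np.float64(-81.2), np.float64(-4.0), 11), (35, np.float64(-31.2), np.float64(-7.2), 7), (41, np.float64(-19.7), np.float64(-9.1), 5), (53, np.float64(-37.2), np.float64(-29.8), 3)]
minrect ((27.316604614257812, -36.823997497558594), (98.38728332519531, 168.53904724121094), 64.76263427734375)
front z -51 [-64.7 -63.8] 7
front z -43 [-65.2 -62.8] 34
front z -35 [-62.2 -58.9] 37
front z -27 [-58.8 -54.8] 37
front z -19 [-54.3 -51.6] 30
front z -11 [-51.9 -48.5] 35
front z -3 [-48.4 -45.3] 34
[(np.int64(86), np.float64(24.0), np.int64(-39)), (np.int64(85), np.float64(21.0), np.int64(-43)), (np.int64(83), np.float64(22.0), np.int64(-41)), (np.int64(81), np.float64(25.0), np.int64(-39)), (np.int64(79), np.float64(23.0), np.int64(-41)), (np.int64(76), np.float64(20.0), np.int64(-43))]
```

```bash
python3 -m pendant '[{"dx":0.8,"dy":0.1,"dz":0.3,"twist":0},{"dx":1.6,"dy":0.1,"dz":0.6,"twist":0},{"dx":2.2,"dy":0.1,"dz":0.8,"twist":0},{"dx":2.4,"dy":0.1,"dz":0.8,"twist":0},{"dx":2.4,"dy":0.1,"dz":0.8,"twist":0}]'; for i in 1; do python3 -m pendant '[{"dx":0.1,"dy":0,"dz":0,"twist":0},{"dx":0.2,"dy":0,"dz":0,"twist":0}]'; done; python3 -m pendant '[{"dx":0.1,"dy":0,"dz":0,"twist":0},{"dx":0.2,"dy":0,"dz":0,"twist":0}]';python3 -m pendant '[{"dx":0.1,"dy":0,"dz":0,"twist":0},{"dx":0.2,"dy":0,"dz":0,"twist":0}]'
```

```text
time: 9.85
eef_pos: [0.5887, 0.1153, 0.161]
tcp_rot: [1.0, -0.011, -0.0, -0.0]
contact_force: [-0.3, 0.5, -1.6]
opening: 0.707
finger_force: 23.9
time: 10.1
eef_pos: [0.5906, 0.1153, 0.1613]
tcp_rot: [1.0, -0.011, 0.0, -0.0]
contact_force: [-0.8, 0.1, -2.2]
opening: 0.708
finger_force: 23.9
time: 10.35
eef_pos: [0.5926, 0.1153, 0.1612]
tcp_rot: [1.0, -0.011, 0.0, -0.0]
contact_force: [0.1, 0.5, -0.9]
opening: 0.707
finger_force: 23.9
time: 10.6
eef_pos: [0.5947, 0.1152, 0.1611]
tcp_rot: [1.0, -0.011, 0.0, -0.0]
contact_force: [0.5, -1.2, -1.3]
opening: 0.707
finger_force: 23.9
```

```bash
python3 -m pendant '[{"dx":0.1,"dy":0,"dz":0,"twist":0},{"dx":0.2,"dy":0,"dz":0,"twist":0}]';python3 -m pendant '[{"dx":0.1,"dy":0,"dz":0,"twist":0},{"dx":0.2,"dy":0,"dz":0,"twist":0}]';python3 -m pendant '[{"dx":0.1,"dy":0,"dz":0,"twist":0},{"dx":0.2,"dy":0,"dz":0,"twist":0}]'
```

```text
time: 10.85
eef_pos: [0.5966, 0.1152, 0.1611]
tcp_rot: [1.0, -0.011, -0.0, -0.0]
contact_force: [-0.4, 0.1, -1.5]
opening: 0.71
finger_force: 23.9
time: 11.1
eef_pos: [0.5979, 0.1152, 0.1612]
tcp_rot: [1.0, -0.011, -0.001, 0.0]
contact_force: [-3.4, -0.7, 0.9]
opening: 0.706
finger_force: 23.8
time: 11.35
eef_pos: [0.5998, 0.1152, 0.1613]
tcp_rot: [1.0, -0.011, -0.001, -0.0]
contact_force: [-5.1, -0.3, 2.2]
opening: 0.709
finger_force: 23.6
```

```bash
python3 -m pendant '[{"dx":0.05,"dy":0,"dz":-0.2,"twist":0},{"dx":0.15,"dy":0,"dz":-0.4,"twist":0},{"dx":0.25,"dy":0,"dz":-0.6,"twist":0},{"dx":0.35,"dy":0,"dz":-0.8,"twist":0},{"dx":0.5,"dy":0,"dz":-1.0,"twist":0},{"dx":0.6,"dy":0,"dz":-1.1,"twist":0},{"dx":0.6,"dy":0,"dz":-1.1,"twist":0}]'; cat >> h.py <<'E'
def ft(W,t):
    P=W.reshape(-1,3)
    x=(P[:,0]-t[0])*1000+(P[:,1]-t[1])*22.7;y=(P[:,1]-t[1])*1000;z=(P[:,2]-t[2]-.019)*1000
    for zlo in(-25,-35):
        m=(abs(y)<22)&(x<-25)&(x>-90)&(z>zlo)&(z<2)
        q=np.c_[x,z][m];k=np.polyfit(q[:,1],q[:,0],1)
        for _ in range(8):
            r=q[:,0]-np.polyval(k,q[:,1]);g=abs(r)<2.5;k=np.polyfit(q[g,1],q[g,0],1)
        a=np.arctan(k[0]);print("tilt",np.degrees(a).round(1),"front",(k[1]*np.cos(a)).round(1),g.sum(),m.sum())
E
python3 - <<'E'
from h import *
s=ctrl.get_state();ft(cloud(ctrl.read_camera("scene")),s["eef_pos"])
E
```

```text
time: 12.22
eef_pos: [0.6067, 0.1149, 0.1722]
tcp_rot: [1.0, -0.011, 0.0, 0.0]
contact_force: [-1.3, -1.3, -2.1]
opening: 0.709
finger_force: 22.3
tilt 30.2 front -43.5 99 136
tilt 32.7 front -42.3 130 189
```

```bash
python3 -m pendant '[{"dx":0,"dy":0,"dz":0,"twist":0},{"dx":0,"dy":0,"dz":0,"twist":0},{"dx":-0.1,"dy":0,"dz":0,"twist":0},{"dx":-0.25,"dy":0,"dz":0,"twist":0},{"dx":-0.25,"dy":0,"dz":0.3,"twist":0},{"dx":-0.25,"dy":0,"dz":0.9,"twist":0},{"dx":-0.25,"dy":0,"dz":1.5,"twist":0},{"dx":-0.25,"dy":0,"dz":2.0,"twist":0},{"dx":-0.25,"dy":0,"dz":2.0,"twist":0}]' 50 60;  python3 - <<'E'
from h import *
s=ctrl.get_state();ft(cloud(ctrl.read_camera("scene")),s["eef_pos"])
E
```

```text
time: 13.4
eef_pos: [0.6033, 0.1152, 0.1518]
tcp_rot: [1.0, -0.011, -0.001, -0.0]
contact_force: [-4.7, 0.6, 1.0]
opening: 0.674
finger_force: 66.3
tilt 26.7 front -43.2 87 128
tilt 28.7 front -42.2 113 172
```

```bash
python3 -m pendant '[{"dx":0.1,"dy":0,"dz":-0.3,"twist":0},{"dx":0.3,"dy":0,"dz":-0.6,"twist":0},{"dx":0.4,"dy":0,"dz":-0.9,"twist":0},{"dx":0.5,"dy":0,"dz":-1.2,"twist":0},{"dx":0.5,"dy":0,"dz":-1.2,"twist":0}]';  python3 - <<'E'
from h import *
s=ctrl.get_state();ft(cloud(ctrl.read_camera("scene")),s["eef_pos"])
E
python3 -m pendant '[{"dx":-0.2,"dy":0,"dz":0,"twist":0},{"dx":-0.4,"dy":0,"dz":0,"twist":0},{"dx":-0.6,"dy":0,"dz":0,"twist":0},{"dx":-0.6,"dy":0,"dz":0,"twist":0}]';  python3 - <<'E'
from h import *
s=ctrl.get_state();ft(cloud(ctrl.read_camera("scene")),s["eef_pos"])
E
```

```text
time: 14.08
eef_pos: [0.6093, 0.1148, 0.1645]
tcp_rot: [1.0, -0.011, 0.0, 0.0]
contact_force: [-1.8, -0.3, -1.3]
opening: 0.674
finger_force: 64.3
tilt 35.7 front -41.5 91 135
tilt 36.5 front -41.2 123 184
time: 14.62
eef_pos: [0.603, 0.115, 0.1643]
tcp_rot: [1.0, -0.011, 0.0, -0.0]
contact_force: [-1.3, -0.4, -0.8]
opening: 0.675
finger_force: 67.2
tilt 33.0 front -39.0 83 125
tilt 30.8 front -40.0 115 176
```

```bash
python3 -m pendant '[{"dx":0,"dy":0,"dz":0.3,"twist":0},{"dx":0,"dy":0,"dz":0.8,"twist":0},{"dx":0,"dy":0,"dz":1.3,"twist":0},{"dx":0,"dy":0,"dz":1.6,"twist":0},{"dx":0,"dy":0,"dz":1.6,"twist":0}]'; python3 -m pendant '[{"dx":0,"dy":0,"dz":0.2,"twist":0},{"dx":0,"dy":0,"dz":0.4,"twist":0}]';python3 -m pendant '[{"dx":0,"dy":0,"dz":0.2,"twist":0},{"dx":0,"dy":0,"dz":0.4,"twist":0}]'
```

```text
time: 15.3
eef_pos: [0.6024, 0.1152, 0.1479]
tcp_rot: [1.0, -0.011, -0.001, -0.0]
contact_force: [-4.1, 0.5, 1.4]
opening: 0.678
finger_force: 68.1
time: 15.55
eef_pos: [0.6028, 0.1151, 0.1445]
tcp_rot: [1.0, -0.011, -0.0, -0.0]
contact_force: [-4.9, -0.7, 2.1]
opening: 0.668
finger_force: 67.9
time: 15.8
eef_pos: [0.6028, 0.1151, 0.1405]
tcp_rot: [1.0, -0.011, -0.0, -0.0]
contact_force: [-5.0, -0.5, 1.2]
opening: 0.673
finger_force: 67.9
```

```bash
python3 - <<'E'
from h import *
c=ctrl.read_camera("scene");W=cloud(c);s=ctrl.get_state();t=s["eef_pos"];ft(W,t);tilt(W,-1.3,t)
b=cv2.resize(c["img"][110:230,150:280],None,fx=5,fy=5,interpolation=cv2.INTER_CUBIC)
cv2.imwrite("pics/f.png",np.clip(b[...,::-1].astype(int)*2,0,255).astype(np.uint8))
E
```

```text
tilt 29.4 front -41.3 93 122
tilt 29.3 front -41.3 120 162
[(-37, np.float64(-56.5), np.float64(22.5), 26), (-31, np.float64(-56.5), np.float64(25.1), 27), (-25, np.float64(-64.4), np.float64(18.2), 28), (-19, np.float64(-68.2), np.float64(17.9), 30), (-13, np.float64(-67.9), np.float64(37.9), 34), (-7, np.float64(-75.7), np.float64(36.2), 31), (-1, np.float64(-74.3), np.float64(-7.4), 23), (5, np.float64(-68.4), np.float64(-1.3), 18), (11, np.float64(-65.8), np.float64(-5.1), 23), (17, np.float64(-53.2), np.float64(-2.4), 13), (23, np.float64(-41.6), np.float64(-7.4), 13), (29, np.float64(-32.5), np.float64(-11.4), 8), (35, np.float64(-43.9), np.float64(-12.2), 8), (41, np.float64(-44.8), np.float64(-14.6), 6), (47, np.float64(-96.3), np.float64(2.2), 30), (53, np.float64(-102.3), np.float64(12.2), 30), (59, np.float64(9.0), np.float64(12.8), 5)]
minrect ((9.51385498046875, -26.6341552734375), (112.18099975585938, 142.4984130859375), 66.1177978515625)
front z -43 [-69.8 -67.4] 11
front z -35 [-69.3 -67.2] 31
front z -27 [-66.9 -62.9] 36
front z -19 [-61.5 -58. ] 40
front z -11 [-55.6 -53.7] 34
front z -3 [-52.4 -49.3] 37
```

View pics/f.png

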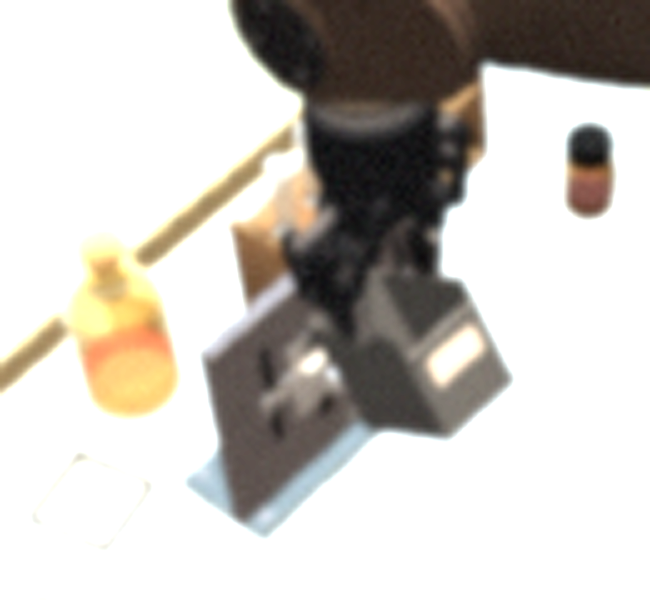

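Image shows bin tilted beside the cleat (cleat at (290,385)), strip hidden behind, tilt ~29°. Relieve face contact by 1.5 mm and continue lowering.

```bash
python3 -m pendant '[{"dx":-0.15,"dy":0,"dz":-0.05,"twist":0},{"dx":-0.2,"dy":0,"dz":0,"twist":0},{"dx":-0.2,"dy":0,"dz":0.2,"twist":0},{"dx":-0.2,"dy":0,"dz":0.4,"twist":0}]'; python3 -m pendant '[{"dx":0,"dy":0,"dz":0.15,"twist":0},{"dx":0,"dy":0,"dz":0.3,"twist":0}]';python3 -m pendant '[{"dx":0,"dy":0,"dz":0.15,"twist":0},{"dx":0,"dy":0,"dz":0.3,"twist":0}]'
```

```text
time: 16.35
eef_pos: [0.6006, 0.1151, 0.1363]
tcp_rot: [1.0, -0.011, -0.001, 0.0]
contact_force: [-4.6, 0.3, 0.5]
opening: 0.676
finger_force: 69.0
time: 16.6
eef_pos: [0.5994, 0.1152, 0.1335]
tcp_rot: [1.0, -0.011, -0.003, 0.0]
contact_force: [-10.7, 0.2, 7.0]
opening: 0.67
finger_force: 70.3
time: 16.85
eef_pos: [0.5975, 0.1152, 0.131]
tcp_rot: [1.0, -0.011, -0.005, 0.0]
contact_force: [-17.0, -0.4, 12.6]
opening: 0.67
finger_force: 72.3
```

```bash
python3 -m pendant '[{"dx":-0.3,"dy":0,"dz":-0.1,"twist":0},{"dx":-0.3,"dy":0,"dz":-0.1,"twist":0}]'; python3 - <<'E'
from h import *
c=ctrl.read_camera("scene");W=cloud(c);s=ctrl.get_state();t=s["eef_pos"];print(t,s["contact_force"],s["wrist_torque"]);ft(W,t);tilt(W,-1.3,t)
E
```

```text
time: 17.1
eef_pos: [0.5976, 0.1152, 0.1315]
tcp_rot: [1.0, -0.011, -0.0, 0.0]
contact_force: [-5.7, -0.4, 3.1]
opening: 0.676
finger_force: 70.9
[0.59761529 0.11518596 0.13145615] [-6.09117113 -0.24151929  2.39610233] [ 0.03504281  1.05420061 -0.00470409]
tilt 23.9 front -41.1 82 103
tilt 23.1 front -41.3 106 138
[(-37, np.float64(-59.6), np.float64(16.2), 28), (-31, np.float64(-56.2), np.float64(22.1), 27), (-25, np.float64(-60.4), np.float64(18.4), 22), (-19, np.float64(-62.8), np.float64(15.6), 28), (-13, np.float64(-69.3), np.float64(36.6), 34), (-7, np.float64(-67.8), np.float64(35.9), 30), (-1, np.float64(-75.7), np.float64(-1.6), 22), (5, np.float64(-72.1), np.float64(-9.2), 27), (11, np.float64(-63.7), np.float64(-5.6), 12), (17, np.float64(-68.3), np.float64(-6.8), 20), (23, np.float64(-60.1), np.float64(-5.4), 17), (29, np.float64(-65.0), np.float64(-7.4), 13), (35, np.float64(-31.6), np.float64(-8.6), 6), (41, np.float64(-38.9), np.float64(-8.5), 9), (47, np.float64(-40.0), np.float64(-21.0), 8), (53, np.float64(-94.8), np.float64(18.7), 36), (59, np.float64(-106.1), np.float64(23.6), 37)]
minrect ((15.04031753540039, -26.417457580566406), (123.95993041992188, 138.32107543945312), 68.19929504394531)
front z -51 [-65.1 -64.2] 8
front z -43 [-65.9 -63.2] 32
front z -35 [-62.2 -59.3] 31
front z -27 [-59.5 -55.9] 37
front z -19 [-54.8 -52.6] 31
front z -11 [-51.9 -49.5] 36
front z -3 [-48.3 -45.5] 33
```

```bash
python3 -m pendant '[{"dx":-0.1,"dy":0,"dz":0,"twist":0},{"dx":-0.2,"dy":0,"dz":0,"twist":0}]'; python3 -m pendant '[{"dx":0,"dy":0,"dz":0.1,"twist":0},{"dx":0,"dy":0,"dz":0.2,"twist":0}]';python3 -m pendant '[{"dx":-0.1,"dy":0,"dz":0.1,"twist":0},{"dx":-0.1,"dy":0,"dz":0.2,"twist":0}]'
```

```text
time: 17.4
eef_pos: [0.5971, 0.1152, 0.1311]
tcp_rot: [1.0, -0.011, 0.002, -0.0]
contact_force: [1.3, 1.1, -1.4]
opening: 0.673
finger_force: 70.4
time: 17.65
eef_pos: [0.5957, 0.1152, 0.1292]
tcp_rot: [1.0, -0.011, -0.001, -0.0]
contact_force: [-5.1, 0.1, 3.0]
opening: 0.673
finger_force: 71.8
time: 17.9
eef_pos: [0.5944, 0.1152, 0.1273]
tcp_rot: [1.0, -0.011, -0.001, 0.0]
contact_force: [-6.6, -0.2, 4.2]
opening: 0.671
finger_force: 72.9
```

```bash
python3 - <<'E'
from h import *
for i in range(2):
    c=ctrl.read_camera("scene");W=cloud(c);s=ctrl.get_state();t=s["eef_pos"];print(t,s["contact_force"],s["wrist_torque"]);ft(W,t)
E
```

```text
[0.59432625 0.11524952 0.1271151 ] [-6.14942208 -0.57293709  3.15784582] [ 0.10707099  0.87789202 -0.03097076]
tilt 22.0 front -39.1 62 88
tilt 21.1 front -39.4 97 126
[0.59433261 0.11524023 0.1271533 ] [-5.85533695 -0.00953163  3.54156332] [0.00550206 0.89462354 0.04013468]
tilt 21.7 front -39.3 66 84
tilt 19.4 front -40.1 96 125
```

```bash
python3 -m pendant '[{"dx":0.1,"dy":0,"dz":-0.3,"twist":0},{"dx":0.3,"dy":0,"dz":-0.6,"twist":0},{"dx":0.6,"dy":0,"dz":-0.9,"twist":0},{"dx":0.9,"dy":0,"dz":-1.1,"twist":0},{"dx":1.1,"dy":0,"dz":-1.2,"twist":0},{"dx":1.1,"dy":0,"dz":-1.2,"twist":0}]';  python3 - <<'E'
from h import *
s=ctrl.get_state();ft(cloud(ctrl.read_camera("scene")),s["eef_pos"])
E
```

```text
time: 18.75
eef_pos: [0.6053, 0.115, 0.1397]
tcp_rot: [1.0, -0.011, -0.002, 0.0]
contact_force: [-7.6, -0.1, 3.9]
opening: 0.675
finger_force: 66.8
tilt 32.6 front -40.9 87 122
tilt 31.6 front -41.5 120 169
```

```bash
python3 -m pendant '[{"dx":-0.4,"dy":0,"dz":0,"twist":0},{"dx":-0.4,"dy":0,"dz":0.3,"twist":0},{"dx":-0.4,"dy":0,"dz":0.55,"twist":0}]'; python3 -m pendant '[{"dx":0,"dy":0,"dz":0.15,"twist":0}]';python3 -m pendant '[{"dx":0,"dy":0,"dz":0.15,"twist":0}]';  python3 - <<'E'
from h import *
s=ctrl.get_state();ft(cloud(ctrl.read_camera("scene")),s["eef_pos"])
E
```

```text
time: 19.18
eef_pos: [0.5999, 0.1151, 0.1339]
tcp_rot: [1.0, -0.011, -0.003, 0.0]
contact_force: [-12.0, -0.5, 8.3]
opening: 0.674
finger_force: 70.1
time: 19.3
eef_pos: [0.5989, 0.1151, 0.1326]
tcp_rot: [1.0, -0.011, -0.005, 0.0]
contact_force: [-14.1, -0.9, 10.7]
opening: 0.674
finger_force: 71.2
time: 19.42
eef_pos: [0.598, 0.1152, 0.1315]
tcp_rot: [1.0, -0.011, -0.006, 0.0]
contact_force: [-17.3, -0.1, 12.8]
opening: 0.676
finger_force: 72.1
tilt 21.5 front -42.2 83 109
tilt 22.2 front -41.8 108 147
```

```bash
python3 -m pendant '[{"dx":-0.3,"dy":0,"dz":0,"twist":0},{"dx":-0.5,"dy":0,"dz":0,"twist":0}]'; python3 -m pendant '[{"dx":-0.2,"dy":0,"dz":0,"twist":0},{"dx":-0.4,"dy":0,"dz":0,"twist":0}]';  python3 - <<'E'
from h import *
s=ctrl.get_state();ft(cloud(ctrl.read_camera("scene")),s["eef_pos"])
E
```

```text
time: 19.73
eef_pos: [0.5971, 0.1151, 0.1309]
tcp_rot: [1.0, -0.011, 0.0, 0.0]
contact_force: [-1.6, -0.7, -1.0]
opening: 0.673
finger_force: 70.7
time: 19.98
eef_pos: [0.5939, 0.1151, 0.1306]
tcp_rot: [1.0, -0.012, 0.001, -0.0]
contact_force: [1.5, 0.0, -2.1]
opening: 0.675
finger_force: 71.4
tilt 20.0 front -40.9 72 96
tilt 20.0 front -40.9 105 137
```

```bash
python3 -m pendant '[{"dx":-0.2,"dy":0,"dz":0,"twist":0},{"dx":-0.3,"dy":0,"dz":0,"twist":0},{"dx":-0.3,"dy":0,"dz":0,"twist":0}]'; python3 -m pendant '[{"dx":-0.2,"dy":0,"dz":0,"twist":0},{"dx":-0.3,"dy":0,"dz":0,"twist":0},{"dx":-0.3,"dy":0,"dz":0,"twist":0}]';  python3 - <<'E'
from h import *
s=ctrl.get_state();print(s["contact_force"],s["wrist_torque"]);ft(cloud(ctrl.read_camera("scene")),s["eef_pos"])
E
```

```text
time: 20.4
eef_pos: [0.5903, 0.1153, 0.1308]
tcp_rot: [1.0, -0.011, 0.0, 0.0]
contact_force: [0.9, 0.4, -0.7]
opening: 0.669
finger_force: 72.4
time: 20.78
eef_pos: [0.5873, 0.1154, 0.1309]
tcp_rot: [1.0, -0.011, 0.0, -0.0]
contact_force: [1.7, -0.1, -0.9]
opening: 0.676
finger_force: 73.2
[ 1.66094271 -0.05107384 -0.93486464] [-0.02095353 -0.30370407 -0.02334295]
tilt 18.9 front -39.4 69 86
tilt 18.7 front -39.5 98 122
```

```bash
cat >> h.py <<'E'
from scipy.optimize import minimize
def fit(show=True,n=3,th0=25):
    "bin origin in stand frame (mm, x from face, z) and tilt by front wall + side wall, camera frame"
    Q=[]
    for _ in range(n):
        P=cloud(ctrl.read_camera("scene")).reshape(-1,3);P=P[np.isfinite(P[:,0])]
        a=np.radians(-1.3);d=P[:,:2]-[.6534,.1155]
        Q.append(np.c_[d@[np.cos(a),np.sin(a)],d@[-np.sin(a),np.cos(a)],P[:,2]]*1000)
    Q=np.concatenate(Q);t=ctrl.get_state()["eef_pos"]
    gx=(t[0]-.6534)*1000;gz=t[2]*1000+19
    F=Q[(abs(Q[:,1])<26)&(abs(Q[:,0]-gx)<95)&(abs(Q[:,2]-gz)<95)]
    S=Q[(abs(Q[:,1]-31)<3)&(abs(Q[:,0]-gx)<95)&(Q[:,2]<gz+20)&(Q[:,2]>gz-95)]
    def loc(A,p):
        c,s=np.cos(p[2]),np.sin(p[2]);x=A[:,0]-p[0];z=A[:,2]-p[1];return np.c_[x*c-z*s,x*s+z*c]
    def cost(p):
        f=loc(F,p);s=loc(S,p)
        sc=0
        # front wall: points near x=-42, z 0..62
        dz=np.maximum(np.maximum(-f[:,1],f[:,1]-62),0)
        sc+=np.exp(-((f[:,0]+42)**2+dz**2)/(2*2.**2)).sum()
        # side wall lower/front region occupancy: inside counts +, outside below/front counts -
        ins=(1/(1+np.exp(-(s[:,0]+42.5)/1.)))*(1/(1+np.exp(-(s[:,1]+.5)/1.)))
        box=(s[:,0]<38)&(s[:,1]<70)
        sc+=0.5*((2*ins-1)*box).sum()
        return -sc
    best=None
    for th in np.radians(np.arange(th0-12,th0+14,4)):
        c,s=np.cos(th),np.sin(th);bx,bz=2,-65
        r=minimize(cost,[gx+bx*c+bz*s,gz-bx*s+bz*c,th],method="Nelder-Mead",options=dict(initial_simplex=np.array([[gx+bx*c+bz*s,gz-bx*s+bz*c,th]]*4)+np.diag([4,4,.06,0])[:4,:3][[3,0,1,2]]))
        if best is None or r.fun<best.fun: best=r
    p=best.x;c,s=np.cos(p[2]),np.sin(p[2])
    W=lambda x,z:np.round([p[0]+x*c+z*s,p[1]-x*s+z*c],1)
    g=loc(np.array([[gx,0,gz]]),p)[0]
    f=loc(F,p);k=abs(f[:,0]+42)<3
    print("tilt",np.degrees(p[2]).round(1),"org",p[:2].round(1),"edge",W(63.2,54.8),"corner",W(66,57.6),"lip",W(62,6),"rim",W(-40.5,62),"grip in bin",g.round(1),"front z pct",np.percentile(f[k,1],[2,98]).round(1),round(best.fun))
E
python3 - <<'E'
from h import *
s=ctrl.get_state();print(s["eef_pos"],s["contact_force"])
fit(3,th0=20);fit(3,th0=20)
E
```

```text
[0.58723493 0.11541794 0.13081107] [ 2.37273017 -0.38454565 -1.96032521]
tilt 17.3 org [-85.7  83.2] edge [ -9.  116.7] corner [ -5.5 118.6] lip [-24.7  70.5] rim [-105.9  154.4] grip in bin [-1.2 69.3] front z pct [  0.5 152.2] -921
tilt 17.7 org [-85.9  82.2] edge [ -9.  115.2] corner [ -5.5 117. ] lip [-25.   69.1] rim [-105.6  153.6] grip in bin [-1.8 70.2] front z pct [  1.2 153.9] -919
```

```bash
python3 -m pendant '[{"dx":0.2,"dy":0,"dz":0.2,"twist":0},{"dx":0.35,"dy":0,"dz":0.4,"twist":0}]'; python3 -m pendant '[{"dx":0.1,"dy":0,"dz":0.2,"twist":0},{"dx":0.1,"dy":0,"dz":0.3,"twist":0}]';  python3 - <<'E'
from h import *
s=ctrl.get_state();print(s["contact_force"],s["wrist_torque"]);fit(3,th0=20)
E
```

```text
time: 21.38
eef_pos: [0.5906, 0.1153, 0.1265]
tcp_rot: [1.0, -0.011, -0.0, -0.0]
contact_force: [0.2, -0.1, -0.3]
opening: 0.675
finger_force: 73.6
time: 21.62
eef_pos: [0.5917, 0.1153, 0.1242]
tcp_rot: [1.0, -0.011, -0.0, 0.0]
contact_force: [-0.9, 0.6, 3.9]
opening: 0.674
finger_force: 74.8
[-0.92097591  0.61294756  3.89541494] [-0.03701099  0.13816298 -0.00390722]
tilt 17.0 org [-80.1  76.6] edge [ -3.7 110.6] corner [ -0.2 112.5] lip [-19.1  64.3] rim [-100.8  147.7] grip in bin [-1.8 69.1] front z pct [  0.6 151.7] -886
```

```bash
python3 -m pendant '[{"dx":0,"dy":0,"dz":0,"twist":0},{"dx":0,"dy":0,"dz":0,"twist":0},{"dx":0,"dy":0,"dz":0,"twist":0},{"dx":0,"dy":0,"dz":0,"twist":0},{"dx":0,"dy":0,"dz":0,"twist":0},{"dx":0,"dy":0,"dz":0,"twist":0}]' 73 20;  python3 - <<'E'
from h import *
fit(3,th0=17)
E
```

```text
time: 22.52
eef_pos: [0.5916, 0.1153, 0.1236]
tcp_rot: [1.0, -0.011, -0.0, -0.0]
contact_force: [0.3, 0.4, -0.5]
opening: 0.73
finger_force: 0.0
tilt 17.0 org [-80.3  76. ] edge [ -3.8 109.9] corner [ -0.3 111.8] lip [-19.3  63.6] rim [-100.9  147.2] grip in bin [-1.8 69.1] front z pct [  1.3 152.7] -892
```

```bash
python3 -m pendant '[{"dx":0,"dy":0,"dz":0,"twist":0},{"dx":0,"dy":0,"dz":0,"twist":0},{"dx":0,"dy":0,"dz":-1,"twist":0},{"dx":0,"dy":0,"dz":-4,"twist":0},{"dx":0,"dy":0,"dz":-8,"twist":0},{"dx":-1.5,"dy":0,"dz":-8,"twist":0},{"dx":-4.2,"dy":0,"dz":-8,"twist":0},{"dx":-4.2,"dy":0,"dz":-8,"twist":0}]' 100 20; python3 -m pendant '[{"dx":0,"dy":0,"dz":0,"twist":0},{"dx":0,"dy":0,"dz":0,"twist":0},{"dx":0,"dy":0,"dz":0,"twist":0},{"dx":0,"dy":0,"dz":0,"twist":0},{"dx":0,"dy":0,"dz":0,"twist":0},{"dx":0,"dy":0,"dz":0,"twist":0},{"dx":0,"dy":0,"dz":0,"twist":0},{"dx":0,"dy":0,"dz":0,"twist":0}]' 0 20;  python3 - <<'E'
from h import *
c=ctrl.read_camera("scene")
cv2.imwrite("pics/g.png",np.clip(cv2.resize(c["img"][80:240,150:310],None,fx=3.7,fy=3.7,interpolation=cv2.INTER_CUBIC)[...,::-1].astype(int)*1.7,0,255).astype(np.uint8))
E
```

```text
time: 23.68
eef_pos: [0.5478, 0.1164, 0.203]
tcp_rot: [1.0, -0.011, -0.001, -0.0]
contact_force: [0.1, -0.5, -0.0]
opening: 1.001
finger_force: 0.0
time: 24.68
eef_pos: [0.5496, 0.1162, 0.2036]
tcp_rot: [1.0, -0.011, 0.0, 0.0]
contact_force: [-0.2, -0.1, -0.3]
opening: 0.003
finger_force: 0.0
```

View pics/g.png

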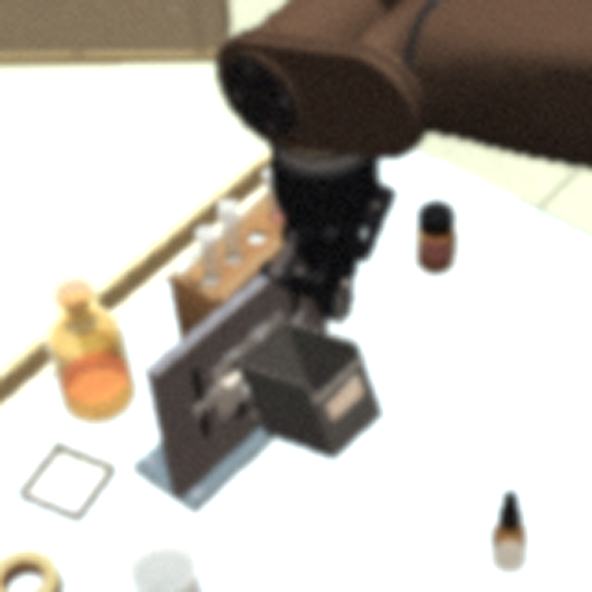

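Image shows the bin hooked and hanging tilted on the cleat at (310,385), bystanders untouched, gripper above the front rim. Now press.

```bash
python3 -m pendant '[{"dx":0,"dy":0,"dz":2,"twist":0},{"dx":0,"dy":0,"dz":4,"twist":0},{"dx":0,"dy":0,"dz":4.8,"twist":0},{"dx":0,"dy":0,"dz":5.2,"twist":0},{"dx":0,"dy":0,"dz":5.4,"twist":0}]'; python3 -m pendant '[{"dx":0,"dy":0,"dz":0.2,"twist":0},{"dx":0,"dy":0,"dz":0.4,"twist":0}]';python3 -m pendant '[{"dx":0,"dy":0,"dz":0.2,"twist":0},{"dx":0,"dy":0,"dz":0.4,"twist":0}]'
```

```text
time: 25.35
eef_pos: [0.5498, 0.1162, 0.1496]
tcp_rot: [1.0, -0.011, 0.0, -0.0]
contact_force: [0.3, 0.2, -0.1]
opening: -0.002
finger_force: 0.0
time: 25.6
eef_pos: [0.55, 0.1162, 0.1461]
tcp_rot: [1.0, -0.011, 0.001, -0.0]
contact_force: [0.5, -0.8, 0.4]
opening: -0.001
finger_force: 0.0
time: 25.85
eef_pos: [0.5497, 0.1162, 0.1416]
tcp_rot: [1.0, -0.011, 0.0, 0.0]
contact_force: [-0.3, -0.1, -0.1]
opening: -0.002
finger_force: 0.0
```

```bash
python3 -m pendant '[{"dx":-0.05,"dy":0,"dz":0.2,"twist":0},{"dx":-0.05,"dy":0,"dz":0.4,"twist":0}]'; python3 -m pendant '[{"dx":0,"dy":0,"dz":0.2,"twist":0},{"dx":0,"dy":0,"dz":0.4,"twist":0}]'
```

```text
time: 26.1
eef_pos: [0.5491, 0.1163, 0.1375]
tcp_rot: [1.0, -0.011, -0.0, -0.0]
contact_force: [-0.4, -0.8, -0.3]
opening: 0.001
finger_force: 0.0
time: 26.35
eef_pos: [0.5491, 0.1162, 0.1335]
tcp_rot: [1.0, -0.011, -0.0, 0.0]
contact_force: [-0.3, 0.5, 0.2]
opening: -0.001
finger_force: 0.0
```

```bash
python3 - <<'E'
from h import *
fit(3,th0=17)
c=ctrl.read_camera("scene")
cv2.imwrite("pics/i.png",np.clip(cv2.resize(c["img"][130:220,190:290],None,fx=6,fy=6,interpolation=cv2.INTER_CUBIC)[...,::-1].astype(int)*1.9,0,255).astype(np.uint8))
E
```

```text
tilt 16.4 org [-80.1  76.1] edge [ -4.  110.8] corner [ -0.5 112.7] lip [-18.9  64.3] rim [-101.4  147. ] grip in bin [-44.9  66.3] front z pct [ 1.2 63. ] -874
```

View pics/i.png

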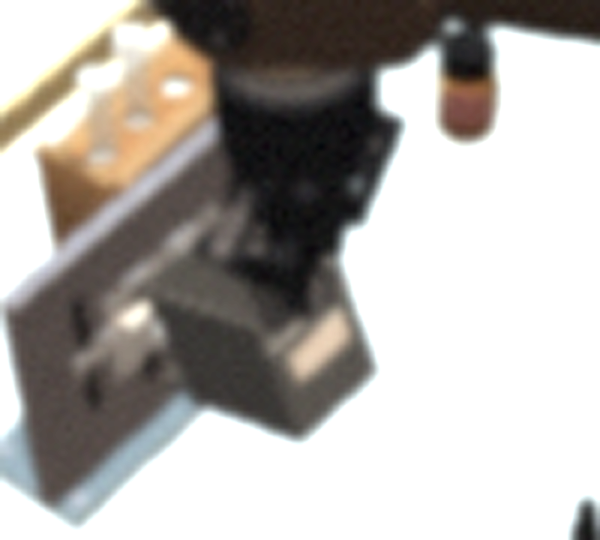

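Image: the fingertips at (297,305) are just inside the tub behind the front rim. Lift, shift out 8 mm, and press again.

```bash
python3 -m pendant '[{"dx":0,"dy":0,"dz":-1.5,"twist":0},{"dx":0,"dy":0,"dz":-3,"twist":0},{"dx":-0.8,"dy":0,"dz":-3,"twist":0},{"dx":-0.8,"dy":0,"dz":-2,"twist":0},{"dx":-0.8,"dy":0,"dz":-1.5,"twist":0}]'; python3 -m pendant '[{"dx":0,"dy":0,"dz":0.2,"twist":0},{"dx":0,"dy":0,"dz":0.4,"twist":0}]';python3 -m pendant '[{"dx":0,"dy":0,"dz":0.2,"twist":0},{"dx":0,"dy":0,"dz":0.4,"twist":0}]';python3 -m pendant '[{"dx":0,"dy":0,"dz":0.2,"twist":0},{"dx":0,"dy":0,"dz":0.4,"twist":0}]'
```

```text
time: 27.18
eef_pos: [0.54, 0.1164, 0.1469]
tcp_rot: [1.0, -0.011, -0.001, 0.0]
contact_force: [-0.1, -0.7, 0.1]
opening: -0.005
finger_force: 0.0
time: 27.42
eef_pos: [0.541, 0.1164, 0.1441]
tcp_rot: [1.0, -0.011, -0.0, 0.0]
contact_force: [-0.5, -0.3, 0.6]
opening: -0.003
finger_force: 0.0
time: 27.68
eef_pos: [0.5412, 0.1164, 0.1406]
tcp_rot: [1.0, -0.011, 0.0, -0.0]
contact_force: [-0.3, -1.0, -0.7]
opening: -0.0
finger_force: 0.0
time: 27.92
eef_pos: [0.5411, 0.1165, 0.1366]
tcp_rot: [1.0, -0.011, 0.0, -0.0]
contact_force: [-0.9, -0.4, 0.2]
opening: 0.002
finger_force: 0.0
```

```bash
python3 - <<'E'
from h import *
Q=[]
for _ in range(4):
    P=cloud(ctrl.read_camera("scene")).reshape(-1,3);P=P[np.isfinite(P[:,0])];a=np.radians(-1.3);d=P[:,:2]-[.6534,.1155]
    Q.append(np.c_[d@[np.cos(a),np.sin(a)],d@[-np.sin(a),np.cos(a)],P[:,2]]*1000)
Q=np.concatenate(Q);Q=Q[(Q[:,0]>-140)&(Q[:,0]<-60)&(Q[:,2]>60)&(Q[:,2]<240)]
for lo,hi in((-29,-18),(-12,12),(18,29)):
    print("y",lo,hi)
    for z in range(80,230,6):
        m=(Q[:,1]>lo)&(Q[:,1]<hi)&(abs(Q[:,2]-z)<3)
        if m.sum()>2: print(z,m.sum(),np.percentile(Q[m,0],[3,25,50,75,97]).round(0).astype(int).tolist(),end=" | ")
    print()
s=ctrl.get_state();print(s["eef_pos"],(s["eef_pos"][0]-.6534)*1000,s["contact_force"])
E
```

```text
y -29 -18
86 5 [-119, -119, -118, -63, -62] | 92 23 [-121, -120, -119, -117, -63] | 98 23 [-120, -119, -118, -114, -63] | 104 20 [-118, -116, -115, -114, -64] | 110 25 [-117, -115, -113, -112, -62] | 116 18 [-113, -112, -111, -110, -109] | 122 12 [-113, -111, -110, -109, -108] | 128 19 [-111, -109, -108, -108, -106] | 134 3 [-106, -106, -106, -105, -105] | 200 4 [-124, -123, -121, -119, -119] | 206 13 [-127, -127, -125, -122, -121] | 212 16 [-127, -126, -125, -124, -123] | 218 9 [-127, -125, -125, -124, -124] | 
y -12 12
86 11 [-120, -120, -119, -119, -117] | 92 38 [-122, -121, -119, -118, -116] | 98 46 [-120, -119, -117, -116, -115] | 104 44 [-120, -116, -115, -114, -112] | 110 43 [-116, -114, -114, -112, -110] | 116 43 [-115, -113, -111, -110, -109] | 122 38 [-113, -111, -110, -109, -107] | 128 45 [-111, -110, -109, -107, -106] | 134 47 [-110, -108, -107, -105, -102] | 140 17 [-107, -106, -105, -104, -103] | 146 21 [-105, -105, -104, -102, -101] | 152 5 [-117, -109, -105, -103, -103] | 158 10 [-123, -123, -121, -119, -118] | 164 36 [-125, -124, -123, -119, -109] | 170 33 [-126, -12
[... 460 characters left out ...]
92 35 [-121, -119, -116, -101, -75] | 98 27 [-120, -119, -116, -102, -73] | 104 33 [-118, -116, -112, -96, -71] | 110 33 [-116, -114, -112, -109, -73] | 116 38 [-113, -112, -105, -81, -65] | 122 32 [-113, -109, -108, -93, -62] | 128 37 [-111, -109, -107, -103, -67] | 134 36 [-108, -106, -105, -98, -67] | 140 18 [-107, -104, -103, -94, -63] | 146 39 [-107, -104, -100, -90, -65] | 152 20 [-107, -100, -82, -72, -61] | 158 8 [-96, -96, -91, -85, -84] | 200 6 [-125, -125, -124, -123, -122] | 206 9 [-126, -126, -125, -125, -123] | 212 38 [-127, -124, -119, -112, -108] | 218 5 [-125, -124, -123, -112, -112] | 
[0.54111231 0.11642555 0.13661269] -112.28769300433572 [0.51928185 0.83735178 0.0309206 ]
```

The finger end is visibly ~17 mm above the reported TCP when shut, so contact simply hasn't come yet; continue.

```bash
python3 -m pendant '[{"dx":0.25,"dy":0,"dz":0,"twist":0},{"dx":0.5,"dy":0,"dz":0.2,"twist":0},{"dx":0.5,"dy":0,"dz":0.4,"twist":0}]'; for i in 1; do python3 -m pendant '[{"dx":0,"dy":0,"dz":0.2,"twist":0},{"dx":0,"dy":0,"dz":0.4,"twist":0}]'; done; python3 -m pendant '[{"dx":0,"dy":0,"dz":0.2,"twist":0},{"dx":0,"dy":0,"dz":0.4,"twist":0}]'
```

```text
time: 28.5
eef_pos: [0.5464, 0.1163, 0.1325]
tcp_rot: [1.0, -0.011, 0.0, 0.0]
contact_force: [0.3, -0.3, -0.4]
opening: -0.0
finger_force: 0.0
time: 28.75
eef_pos: [0.546, 0.1163, 0.1284]
tcp_rot: [1.0, -0.011, -0.0, 0.0]
contact_force: [0.0, -0.4, 0.7]
opening: -0.001
finger_force: 0.0
time: 29.0
eef_pos: [0.5456, 0.1164, 0.1249]
tcp_rot: [1.0, -0.011, -0.001, -0.0]
contact_force: [-3.5, 0.3, 5.6]
opening: 0.001
finger_force: 2.7
```

```bash
python3 -m pendant '[{"dx":-0.05,"dy":0,"dz":0.2,"twist":0},{"dx":-0.1,"dy":0,"dz":0.4,"twist":0}]'; python3 -m pendant '[{"dx":-0.05,"dy":0,"dz":0.2,"twist":0},{"dx":-0.1,"dy":0,"dz":0.4,"twist":0}]'; python3 -m pendant '[{"dx":-0.05,"dy":0,"dz":0.2,"twist":0},{"dx":-0.1,"dy":0,"dz":0.4,"twist":0}]'
```

```text
time: 29.25
eef_pos: [0.5452, 0.1164, 0.1206]
tcp_rot: [1.0, -0.011, 0.0, -0.0]
contact_force: [-1.5, 0.1, 1.5]
opening: 0.0
finger_force: 0.7
time: 29.5
eef_pos: [0.5442, 0.1163, 0.1162]
tcp_rot: [1.0, -0.011, 0.0, -0.0]
contact_force: [0.1, -1.3, -0.1]
opening: 0.002
finger_force: 0.0
time: 29.75
eef_pos: [0.5431, 0.1163, 0.1123]
tcp_rot: [1.0, -0.011, 0.0, 0.0]
contact_force: [0.6, -0.9, 0.5]
opening: -0.003
finger_force: 0.0
```

```bash
python3 - <<'E'
from h import *
fit(3,th0=8);fit(3,th0=8)
E
```

```text
tilt -0.8 org [-66.6  54.8] edge [ -4.2 110.5] corner [ -1.4 113.3] lip [-4.7 61.7] rim [-108.   116.3] grip in bin [-42.7  77.1] front z pct [ -0.4 133.1] -736
tilt -1.6 org [-66.3  55.1] edge [ -4.6 111.6] corner [ -1.9 114.5] lip [-4.5 62.8] rim [-108.5  116. ] grip in bin [-41.8  77.8] front z pct [ -0.7 136.3] -739
```

```bash
python3 -m pendant '[{"dx":0,"dy":0,"dz":-2,"twist":0},{"dx":0,"dy":0,"dz":-6,"twist":0},{"dx":-2,"dy":0,"dz":-11,"twist":0},{"dx":-5,"dy":0,"dz":-14,"twist":0},{"dx":-8,"dy":0,"dz":-15,"twist":0},{"dx":-8,"dy":0,"dz":-15,"twist":0},{"dx":-8,"dy":0,"dz":-15,"twist":0}]'; python3 - <<'E'
from h import *
a=np.radians(-1.3);Q=[]
for _ in range(3):
    P=cloud(ctrl.read_camera("scene"));d=P.reshape(-1,3)
    d=d[np.isfinite(d[:,0])];e=d[:,:2]-[.6534,.1155];Q.append(np.c_[e@[np.cos(a),np.sin(a)],e@[-np.sin(a),np.cos(a)],d[:,2]]*1000)
Q=np.concatenate(Q);m=(Q[:,0]>-125)&(Q[:,0]<-85)&(abs(Q[:,1])<50)&(Q[:,2]>45)&(Q[:,2]<145);F=Q[m]
print("y ext",np.percentile(F[:,1],[1,99]).round(1),"z",F[:,2].min().round(1),F[:,2].max().round(1))
for z in range(58,120,8):
    k=(abs(F[:,2]-z)<4)&(abs(F[:,1])<22);print(z,np.median(F[k,0]).round(1),end=" | ")
W=P
for n,(r0,r1,c0,c1) in dict(drop=(205,240,278,298),jar=(130,156,258,278),flask=(220,275,180,216)).items():
    for V in(W,np.load("scene0.npy")):
        p=V[r0:r1,c0:c1].reshape(-1,3);p=p[(p[:,2]>.02)&(p[:,2]<.2)];print(n,np.median(p,0).round(3))
E
```

```text
time: 30.92
eef_pos: [0.4635, 0.1181, 0.2623]
tcp_rot: [1.0, -0.011, 0.0, 0.0]
contact_force: [0.0, 0.0, -0.7]
opening: 0.001
finger_force: 0.0
y ext [-31.7  32.2] z 50.4 136.6
58 -109.3 | 66 -109.0 | 74 -108.6 | 82 -108.4 | 90 -109.3 | 98 -109.2 | 106 -109.7 | 114 -110.0 | drop [0.393 0.097 0.046]
drop [0.393 0.097 0.046]
jar [nan nan nan]
jar [ 0.648 -0.142  0.052]
flask [0.525 0.345 0.089]
flask [0.525 0.344 0.09 ]
  return _methods._mean(a, axis=axis, dtype=dtype,
  ret = um.true_divide(
```

```bash
python3 -c "
from plant import ctrl
print(ctrl.sign_off())"
```

```text
the job is handed in; nothing more can be done
None
```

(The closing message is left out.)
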